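Slide a tray of culture jars across the gap onto the warming plate

ROBOT

A 7-joint arm with a two-finger parallel gripper is mounted at the origin on the work surface. World frame = base frame: x ahead of the robot, y to its left, z up, the work surface at z = 0. Lengths are in m, angles in rad, forces in N, time in s.
With the tool pointing down it reaches from about 0.425 to 0.925 m from the base axis. Payload 6.8 kg.
Tool frame: the origin (TCP) lies at the very end of the fingers, on their centre line; the grasp point (between the pads) lies 19 mm behind it; z points along the fingers, y is the line along which they close (so a half turn about z gives the same grasp; the last joint's range is limited). The gripper opens to 85 mm and grips with 20 to 120 N. Pads are 22 mm wide; open, the fingers measure 114 mm over their backs; the gripper's body (76 mm by 85 mm) begins 54 mm behind the grasp point. The pads swing forward as they close: fully open they stand 13 mm farther back than shut.
Start: joints at [-1.33, 0.477, 0.022, 1.555, -0.011, 1.109, -0.083], TCP at [0.231, 0.634, 0.202] pointing down, gripper open.
Joint ranges: [-2.96, 2.96], [-0.34, 2.1], [-1.41, 1.46], [0.24, 2.44], [-1.37, 4.51], [0.17, 1.92], [-2.96, 2.96]. Speed limits (rad/s): [2.39, 2.39, 3.14, 3.14, 3.14, 3.14, 3.14].

INTERFACE

Orientations are given as a unit quaternion [w, x, y, z].
In Python, from station import bot gives the robot as it stands. The module is installed in compiled form; this text tells all that it offers.
- The arm moves only by the shell command python3 -m jog 'ROWS' [OPENING] [FORCE]. ROWS is JSON, a list of rows, each a list of 4 numbers: the shift along the tool's x, y, z in cm, then the turn about the tool's z in rad. In form: [[x, y, z, spin], ...]. A call has 1 to 20 rows; each row is the pose to reach, as a shift and turn from the pose commanded when the call began, along the tool's axes at that moment; what a row does not reach only later rows make up. A row lasts 1/12 s, in which the tool goes at most 41.7 mm and 7.16 degrees, less where a joint would pass 70% of its speed; a pose out of reach is approached as far as the arm can. A call with a gripper value outside its range is refused whole. OPENING is the closure, from -1 (fully open) to 1 (shut), set as the call begins (- or left out, the last holds). The fingers move at their own pace and stop on an object; FORCE is the grip in N (left out, the last holds). Time passes only in rows, so rows that repeat a pose let the fingers close. It gives the time, the measured TCP pose, the force, the opening and the grip force at its end, in the units of the state.
- bot.get_obs(): the state, without advancing time (a new reading comes with each control period).
- bot.read_camera(name): name is "side" or "top" or "wrist"; returns a dict with "pixels" (400x640x3 uint8, red, green, blue), "depth" (400x640 float32, m along the optical axis (not along the pixel's ray), 0 where there is no reading), "fovy" (degrees; the focal length in pixels is half the picture's height over the tangent of half this angle, whatever the lens; pixels are square), "cx", "cy" (the principal point, pixels), "distortion" ([k1, k2, p1, p2, k3] as OpenCV has them; the pictures are not rectified), "pose" (4x4, takes a point from camera to world coordinates). Camera axes: x right, y down, z forward; pixel columns grow to the right and rows downward; lengths in m; the calibration is good to about 2 mm. A picture is of the moment at which its call begins.
- bot.hand_in(): hands the job in; it is judged then, once.
The state is a dict: "t": time; "q": joint angles; "joint_vel": joint speeds; "joint_torque": joint torques, N m; "eef_pos": TCP position; "tool_rot": TCP orientation; "contact_force": force on the tool from outside, world axes, zero at the start; "torque": the same for the moment, N m; "gripper_width": opening from 0.0 (shut) to 1.0 (fully open); "grasp_force": force on a finger pad.
Only numpy, scipy, OpenCV 4.12 (cv2) and the standard library are available. Lean on these libraries where they do the work, as an engineer would, in place of code of your own. Each camera call takes 0.05 s, during which the arm holds its last target. There are 200 camera calls.

TASK

Slide the green tray of culture jars off the steel stand, across the open gap, and all the way between the blue guides of the warming plate. Do not let its nose sag into the gap, and do not lift it off. Press it gently but definitely home against the blue stop bar, then let go, leaving the jars standing in the tray and the things around undisturbed.

Things in the scene. Friction and masses are not known exactly. Their poses are not given: they have to be found in the camera images.
- tray: Green tray, 190 mm long (x) by 150 wide (y), floor 5 thick, walls 24 high. Origin: centre of underside; +x points to its nose, the way to push. Three jars in front pockets make it front-heavy: about 0.66 kg, balancing 30 to 37 mm ahead of the origin, so unsupported it tips into the gap; hold it level by the yellow tab or press its tail down. Slippery underside (friction about 0.15).
- tray_grip (a point): Grip point in the yellow upright tab at the tray's tail: 90 mm behind the tray's origin, 42 mm above its underside. The tab is 12 mm thick along the tray's x, 70 mm wide along its y; its top is 60 mm above the underside. Pinch it from above, fingers closing along the tray's x; 100 mm of empty floor lie ahead of it, its back stands 1 mm behind the floor's end.
- tray_nose (a point): Middle of the lower edge of the tray's front end: 95 mm ahead of the tray's origin, 8 mm above its underside; axes as the tray's. The last 16 mm of underside slope up to it like a sled, so it rides onto an edge if it has sagged less than about 5 mm; 6 mm of sag is too much, and so is lifting the tray 10 mm.
- stand: Fixed steel stand on which the tray starts, 230 mm along x, 200 along y, flat top 60 mm above the bench. Origin at bench height under its centre; +x points at the warming plate. Its edge on the gap is at x = +115 mm. The open gap to the plate is 104 to 114 mm wide.
- plate: Fixed white warming plate, aluminium top, 230 mm along x, 210 along y, flat top 58 mm above the bench (2 below the stand's). Origin at bench height under its centre; axes parallel to the stand's, centre line up to 6 mm to either side of the stand's. Edge on the gap: x = -115. Two blue guides 18 mm high, 156 apart inside (3 free each side of the tray), x = -60 to +113, mouths flaring to about 180.
- stopper: Stop unit at the plate's far end: a rigid blue bar across between the guides, 29 mm high, clamped on two steel side rails. Origin on the plate's top, at plate x = +104 mm, y = 0; axes as the plate's. The bar's face is clamped anywhere from x = -14 to 0 mm here: not measured, feel for it. Home: the tray's nose bears on the bar with 3 N or more for 0.2 s; over 20 N on it is too hard.
- jar0: Closed glass culture jar, 41 mm across, 70 mm tall, about 0.16 kg (varies), loose in a pocket of the tray centred 50 mm ahead of the tray's origin and 47 mm to its right, its foot 5 mm above the tray's underside. Origin: centre of its underside.
- jar1: Closed glass culture jar, 41 mm across, 70 mm tall, about 0.16 kg (varies), loose in a pocket of the tray centred 50 mm ahead of the tray's origin and on its centre line, its foot 5 mm above the tray's underside. Origin: centre of its underside.
- jar2: Closed glass culture jar, 41 mm across, 70 mm tall, about 0.16 kg (varies), loose in a pocket of the tray centred 50 mm ahead of the tray's origin and 47 mm to its left, its foot 5 mm above the tray's underside. Origin: centre of its underside.
- dish: Bystander: clear closed petri dish, 90 mm across, 18 mm high, on the bench beside the warming plate. Origin: centre of its underside. Leave it where it is.
- bottle: Bystander: amber bottle with blue cap, 60 mm across, 130 mm tall, on the bench beside the warming plate on the robot's side. Origin: centre of its underside. Leave it where it is.
- tweezers: Bystander: steel tweezers 140 mm long (along x), 8 mm high, lying on the bench beside the stand on the robot's side. Origin: centre of the underside. Leave them where they are.
There are look-alikes about, which are no part of the job. Leave any red look-alike of the jar2 alone.

How it is judged:
By the outcome, as a careful person would: the job done as asked, in the order asked, and still so for the second after the job is handed in, with the robot touching nothing.
It also fails if it takes over 72 s, if anything falls off the work surface, if the arm or the gripper's body presses on something with over 40 N, if the wrist force passes 120 N, or if a joint passes its speed limit or range.

## Working session

There is one attempt and no reset: what is moved stays moved. The work goes in short steps, Python scripts to look and compute and a shell command to move; the robot and the scene stay as the last step left them, time stands still between calls to the robot, and variables do not carry over. Pictures are saved under pics/ and viewed, at most 10 in all, crops included, and the job is handed in when it is done.

```bash
mkdir -p pics; cat > h.py <<'E'
import numpy as np, cv2
from station import bot
def cam(n):
    c=bot.read_camera(n); c['f']=200/np.tan(np.radians(c['fovy'])/2)
    c['K']=np.array([[c['f'],0,c['cx']],[0,c['f'],c['cy']],[0,0,1.]]); return c
def rays(c,uv):
    p=cv2.undistortPoints(np.array(uv,float).reshape(-1,1,2),c['K'],np.array(c['distortion'],float)).reshape(-1,2)
    d=np.c_[p,np.ones(len(p))]; return d
def plane(c,uv,z):
    d=rays(c,uv)@c['pose'][:3,:3].T; o=c['pose'][:3,3]
    return o+d*((z-o[2])/d[:,2])[:,None]
def cloud(c):
    v,u=np.mgrid[:400,:640]; d=rays(c,np.c_[u.ravel(),v.ravel()])
    P=(d*c['depth'].reshape(-1,1))@c['pose'][:3,:3].T+c['pose'][:3,3]
    return P.reshape(400,640,3)
def save(c,n): cv2.imwrite('pics/'+n,c['pixels'][:,:,::-1])
E
python3 - <<'E'
from h import *
o=bot.get_obs(); print({k:np.round(v,3) for k,v in o.items()})
for n in ('top','side'):
    c=cam(n); save(c,n+'.png'); print(n,c['f'],c['cx'],c['cy'],c['distortion'],np.round(c['pose'],3).tolist())
    np.save(n+'.npy',c,allow_pickle=True)
E
```

```text
{'t': np.float64(0.0), 'q': array([-1.33 ,  0.478,  0.022,  1.556, -0.011,  1.109, -0.083]), 'joint_vel': array([-0.001,  0.001, -0.001, -0.001, -0.001, -0.002, -0.003]), 'joint_torque': array([-2.0000e-03, -5.9644e+01,  1.6070e+00, -2.8120e+01,  1.2000e-02,
        9.0000e-03, -0.0000e+00]), 'eef_pos': array([0.23 , 0.634, 0.201]), 'tool_rot': array([-0.   ,  0.173,  0.985, -0.001]), 'contact_force': array([-0.73 , -0.099,  0.353]), 'torque': array([ 0.032, -0.055, -0.003]), 'grasp_force': np.float64(0.0), 'gripper_width': np.float64(1.001)}
top 443.5854687719108 320.0572291575477 197.93330230850643 [-0.00493831  0.          0.          0.          0.        ] [[-0.018, -0.998, 0.061, 0.497], [-1.0, 0.018, -0.003, 0.029], [0.002, -0.061, -0.998, 1.013], [0.0, 0.0, 0.0, 1.0]]
side 362.1852965844004 318.6205899729272 200.9378942903736 [-0.04020029  0.          0.          0.          0.        ] [[-0.89, -0.294, 0.347, 0.304], [-0.455, 0.543, -0.706, 0.545], [0.02, -0.787, -0.617, 0.552], [0.0, 0.0, 0.0, 1.0]]
```

View pics/top.png

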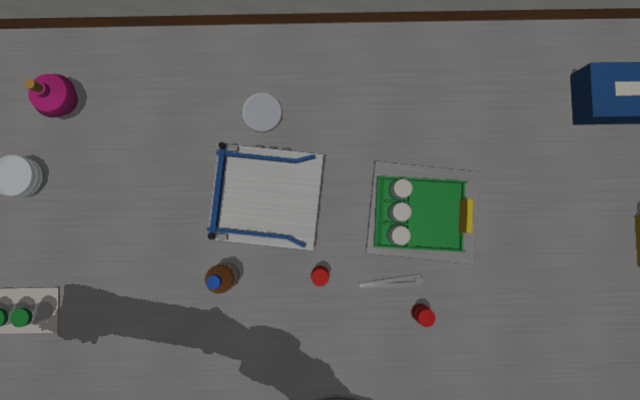

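View pics/side.png

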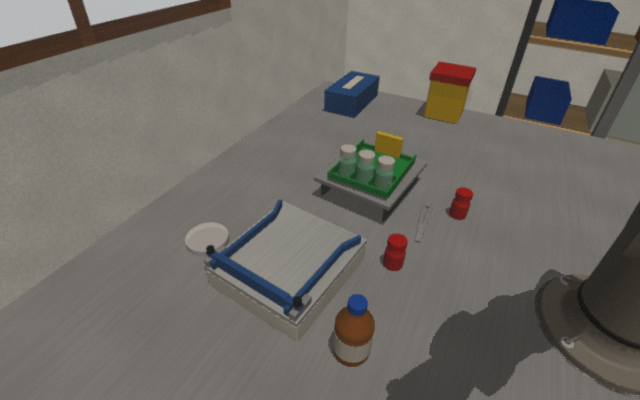

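The top view shows the tray on the stand, with its tab at about (466,215) and jars near x≈401. The plate is on the left with its stop bar at (217,195), and the push runs image-left, which is about world +y. The side view confirms this; the red jars are decoys.

```bash
python3 - <<'E'
from h import *
c=np.load('top.npy',allow_pickle=True).item(); P=cloud(c); hsv=cv2.cvtColor(c['pixels'],cv2.COLOR_RGB2HSV)
print('bench z',np.median(P[330:390,450:600,2]))
H,S,V=cv2.split(hsv)
def rect(m,z,name):
    n,l,s,_=cv2.connectedComponentsWithStats(m.astype(np.uint8)); i=1+np.argmax(s[1:,4]); m=(l==i).astype(np.uint8)
    k=max(cv2.findContours(m,cv2.RETR_EXTERNAL,cv2.CHAIN_APPROX_NONE)[0],key=cv2.contourArea)
    W=plane(c,k.reshape(-1,2),z); r=cv2.minAreaRect((W[:,:2]*1000).astype(np.float32))
    zz=P[...,2][m>0]; print(name,s[i,:5],'ctr',np.round(r[0],1),'size',np.round(r[1],1),'ang',round(r[2],2),'zmed',np.round(np.median(zz),4))
    return m,k
Z=P[...,2]; u=np.arange(640)[None,:]*np.ones((400,1)); v=np.arange(400)[:,None]*np.ones((1,640))
box=lambda a,b,cc,d:(u>a)&(u<b)&(v>cc)&(v<d)
rect((Z>.045)&box(340,500,140,280),.06,'stand+tray')
rect((Z>.045)&(S<60)&box(340,500,140,280),.06,'stand')
rect((Z>.045)&box(195,340,135,255),.058,'plate+')
rect((Z>.045)&(S<60)&box(195,340,135,255),.058,'plate')
blue=(H>95)&(H<125)&(S>100)&box(200,330,135,255)
rect(blue,.076,'blue')
green=(H>45)&(H<85)&(S>100)&box(340,500,140,280)
rect(green,.084,'green top')
yel=(H>15)&(H<35)&(S>120)&box(440,490,180,250)
rect(yel,.12,'tab'); m=yel&(Z>.115); rect(m,.12,'tabtop')
q=P[m]; print('tabtop pts',q.mean(0),q.min(0),q.max(0))
m=box(380,415,170,250)&(Z>.125); n,l,s,ce=cv2.connectedComponentsWithStats(m.astype(np.uint8))
for i in range(1,n):
  if s[i,4]>50: print('jar',s[i],np.round(plane(c,[ce[i]],.135),4),np.median(Z[l==i]))
# guides inner lines: blue points vs z
for i in range(225,310,12):
  vv=np.where(blue[:,i])[0]; a=vv[vv<190]; b=vv[vv>190]
  for w in (a,b):
    if len(w): print(i,w.min(),w.max(),np.round(plane(c,[[i,w.min()-.5],[i,w.max()+.5]],.076)[:,:2]*1000,1).tolist())
# bar rows
for j in range(165,230,12):
  w=np.where(blue[j])[0]; print('bar',j,w.min(),w.max(),np.round(plane(c,[[w.min()-.5,j],[w.max()+.5,j]],.087)[:,:2]*1000,1).tolist())
big=cv2.resize(c['pixels'][130:290,190:500],None,fx=2.5,fy=2.5,interpolation=cv2.INTER_CUBIC); cv2.imwrite('pics/crop.png',big[:,:,::-1])
E
```

```text
bench z 0.0009312165045249898
stand+tray [ 366  161  114  103 9875] ctr [ 522.7 -195.1] size [232.2 201.5] ang 82.86 zmed 0.065
stand [ 366  161  114  103 3206] ctr [ 522.7 -195.1] size [232.2 201.5] ang 82.86 zmed 0.0601
plate+ [  206   142   118   109 10371] ctr [561.7 144.2] size [235.  213.9] ang 82.81 zmed 0.0583
plate [ 206  142  118  109 8889] ctr [561.7 144.2] size [235.  213.9] ang 82.81 zmed 0.058
blue [ 207  148  108   99 1214] ctr [562.3 152.2] size [207.4 194.2] ang 82.67 zmed 0.0779
green top [ 374  176   93   76 4889] ctr [ 517.4 -183.2] size [188.6 148.4] ang 85.94 zmed 0.0658
tab [459 199  14  34 429] ctr [ 511.1 -266.2] size [25.6 67.4] ang 84.88 zmed 0.1165
tabtop [465 199   8  34 222] ctr [ 510.6 -272. ] size [13.3 67.3] ang 85.2 zmed 0.1197
tabtop pts [ 0.51057009 -0.26835478  0.13156304] [ 0.47724754 -0.28121758  0.115228  ] [0.54389943 0.02933713 1.01303551]
jar [393 179  20  19 285] [[ 0.568  -0.1381  0.135 ]] 0.13492578721486026
jar [392 202  20  19 289] [[ 0.5214 -0.1349  0.135 ]] 0.13498699064630781
jar [391 226  20  19 293] [[ 0.4748 -0.1315  0.135 ]] 0.13
[... 275 characters left out ...]
, 177.1]]
261 156 158 [[646.6, 150.3], [640.2, 150.3]]
261 233 235 [[483.2, 151.8], [476.9, 151.9]]
273 157 160 [[644.0, 124.7], [635.4, 124.8]]
273 234 236 [[480.6, 126.6], [474.3, 126.7]]
285 158 161 [[641.4, 99.2], [632.8, 99.4]]
285 235 238 [[478.1, 101.3], [469.7, 101.5]]
297 159 162 [[638.8, 73.7], [630.3, 73.9]]
297 241 243 [[465.1, 76.3], [458.8, 76.4]]
309 156 158 [[644.8, 48.1], [638.4, 48.2]]
bar 165 218 224 [[626.3, 240.4], [626.1, 225.7]]
bar 177 216 222 [[601.1, 244.7], [600.8, 230.0]]
bar 189 215 221 [[575.9, 246.8], [575.6, 232.2]]
bar 201 213 219 [[550.8, 251.1], [550.5, 236.5]]
bar 213 212 218 [[525.7, 253.3], [525.5, 238.7]]
bar 225 210 216 [[500.8, 257.5], [500.5, 242.9]]
```

View pics/crop.png

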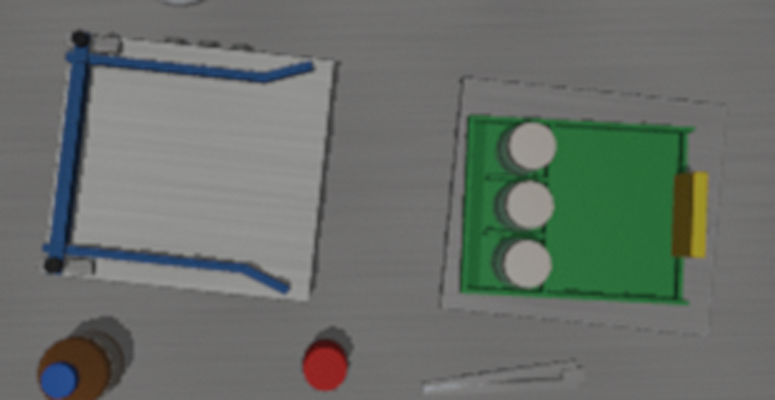

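The crop shows the tray turned about 3° against the stand, with the jars seated and the guides clear. Jar spacing (47 mm), tab width, stand size and guide spacing all match the given sizes. Next I work out the approach.

```bash
cat >> h.py <<'E'
from scipy.spatial.transform import Rotation as R
def to(target,head=None):
    o=bot.get_obs(); w,x,y,z=o['tool_rot']; M=R.from_quat([x,y,z,w]).as_matrix()
    d=M.T@(np.array(target)-o['eef_pos'])*100; h=np.degrees(np.arctan2(M[1,1],M[0,1]))
    print('t',o['t'],'eef',np.round(o['eef_pos'],4),'y-head',round(h,2),'F',np.round(o['contact_force'],1),'shift cm',np.round(d,2),'spin',None if head is None else round(np.radians(h-head),3))
E
python3 - <<'E'
from h import *
to([.52,.25,.24]); to([.511,-.273,.20],85.9)
E
```

```text
t 0.1 eef [0.2305 0.6338 0.2012] y-head 70.02 F [-0.2 -0.1  0.4] shift cm [-40.32 -26.18  -3.83] spin None
t 0.1 eef [0.2305 0.6338 0.2012] y-head 70.02 F [-0.2 -0.1  0.4] shift cm [-57.35 -75.64   0.25] spin -0.277
```

```bash
python3 -m jog '[[-40,-26,-4,0],[-40,-26,-4,0],[-40,-26,-4,0],[-40,-26,-4,0],[-40,-26,-4,0],[-40,-26,-4,0],[-40,-26,-4,0],[-40,-26,-4,0],[-40,-26,-4,0],[-40,-26,-4,0],[-57.3,-75.6,-4,-0.277],[-57.3,-75.6,-4,-0.277],[-57.3,-75.6,-4,-0.277],[-57.3,-75.6,-4,-0.277],[-57.3,-75.6,-4,-0.277],[-57.3,-75.6,-4,-0.277],[-57.3,-75.6,-4,-0.277],[-57.3,-75.6,-4,-0.277],[-57.3,-75.6,-4,-0.277],[-57.3,-75.6,-4,-0.277]]' -1; python3 -c "
from h import *
to([.511,-.273,.15],85.9); print(bot.get_obs()['q'])"
```

```text
t: 1.77
eef_pos: [0.5018, -0.1141, 0.2406]
tool_rot: [-0.0, 0.036, 0.999, 0.0]
contact_force: [0.4, 0.7, -0.1]
gripper_width: 0.998
grasp_force: 0.0
t 1.7667 eef [ 0.5018 -0.1141  0.2406] y-head 85.89 F [ 0.4  0.7 -0.1] shift cm [ -2.06 -15.78   9.06] spin -0.0
[-0.2501951   0.1743885   0.40415606  1.910059   -0.07802276  1.07232271
  1.68497201]
```

```bash
python3 -m jog '[[-2,-15.8,0,0],[-2,-15.8,0,0],[-2,-15.8,2,0],[-2,-15.8,5,0],[-2,-15.8,8,0],[-2,-15.8,8,0],[-2,-15.8,8,0],[-2,-15.8,8,0]]'; python3 - <<'E'
from h import *
to([.511,-.273,.083],85.9); print(np.round(bot.get_obs()['q'],2))
c=cam('top'); P=cloud(c); hsv=cv2.cvtColor(c['pixels'],cv2.COLOR_RGB2HSV); save(c,'t2.png')
c=cam('wrist'); save(c,'w1.png'); P=cloud(c); H,S,V=cv2.split(cv2.cvtColor(c['pixels'],cv2.COLOR_RGB2HSV))
y=(H>15)&(H<35)&(S>120)&(P[...,2]>.112)&(P[...,2]<.13); q=P[y]; print(y.sum()); 
if y.sum()>30:
  r=cv2.minAreaRect((q[:,:2]*1000).astype(np.float32)); print(r,np.median(q[:,2]))
E
```

```text
t: 2.43
eef_pos: [0.5117, -0.2706, 0.1615]
tool_rot: [0.0, 0.035, 0.999, 0.0]
contact_force: [0.6, 0.2, 0.4]
gripper_width: 0.994
grasp_force: 0.0
t 2.4333 eef [ 0.5117 -0.2706  0.1615] y-head 85.94 F [0.6 0.2 0.4] shift cm [ 0.06 -0.25  7.85] spin 0.001
[ 0.02  0.39  0.46  1.86 -0.21  0.95  2.07]
1236
((509.8638916015625, -274.0463562011719), (11.699661254882812, 69.89250946044922), 86.10050201416016) 0.11939830340268624
```

View pics/w1.png

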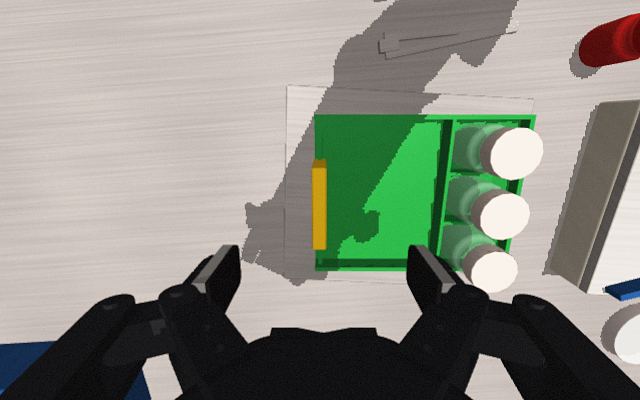

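The wrist view shows the tab at about (319,204). It measures 11.7 × 69.9 mm, with its top at z=0.119 and yaw at 86.1°, all as it must be. Descending onto it.

```bash
python3 -m jog '[[0.1,-0.3,2,0],[0.1,-0.3,5,0],[0.1,-0.3,7.5,0],[0.1,-0.3,7.85,0],[0.1,-0.3,7.85,0],[0.1,-0.3,7.85,0]]'; python3 -m jog '[[0,0,0,0],[0,0,0,0],[0,0,0,0],[0,0,0,0],[0,0,0,0],[0,0,0,0],[0,0,0,0],[0,0,0,0],[0,0,0,0],[0,0,0,0]]' 1 100;python3 -c "
from h import *
to([.511,-.273,.083],82.9)"
```

```text
t: 3.03
eef_pos: [0.5112, -0.2743, 0.084]
tool_rot: [0.001, 0.036, 0.999, -0.0]
contact_force: [-0.6, 0.5, 1.0]
gripper_width: 1.001
grasp_force: 0.0
t: 3.87
eef_pos: [0.5099, -0.2742, 0.0827]
tool_rot: [0.0, 0.036, 0.999, 0.0]
contact_force: [0.0, 1.5, 5.5]
gripper_width: 0.1
grasp_force: 98.2
t 3.8667 eef [ 0.5099 -0.2742  0.0827] y-head 85.88 F [0.  1.5 5.5] shift cm [-0.1   0.12 -0.03] spin 0.052
```

```bash
python3 -m jog '[[0,0,0,0.02],[-0.05,0.05,0,0.035],[-0.1,0.1,0,0.051],[-0.1,0.1,0,0.051],[-0.1,0.1,0,0.051],[-0.1,0.1,0,0.051]]';python3 - <<'E'
from h import *
cat='''
def tray():
    c=cam('top'); P=cloud(c); H,S,V=cv2.split(cv2.cvtColor(c['pixels'],cv2.COLOR_RGB2HSV)); Z=P[...,2]
    m=((Z>.128)&(Z<.142)&(S<60)&(V>120)).astype(np.uint8); m[:,:210]=0; m[:150]=0; m[270:]=0; m=cv2.morphologyEx(m,cv2.MORPH_OPEN,np.ones((5,5)))
    n,l,s,ce=cv2.connectedComponentsWithStats(m); J=[]
    for i in range(1,n):
        if 180<s[i,4]<400: J.append(plane(c,[ce[i]],.135)[0,:2]*1000)
    J=np.array(sorted(J,key=lambda p:p[0])); print('jars',np.round(J,1).tolist())
    if len(J)==3:
        v=J[2]-J[0]; print('jar heading',round(np.degrees(np.arctan2(v[1],v[0]))+90,2),'mid jar off centreline',round(J[1,0]-(569.2+(J[1,1]-201.8)*.122),1))
    return c
'''
open('h.py','a').write(cat); exec(cat)
c=tray(); to([.5125,-.260,.083],83.0)
E
```

```text
t: 4.37
eef_pos: [0.5106, -0.2736, 0.0827]
tool_rot: [-0.0, 0.061, 0.998, -0.0]
contact_force: [-2.9, -0.4, 5.9]
gripper_width: 0.103
grasp_force: 98.5
jars [[480.7, -130.0], [526.9, -135.1], [573.7, -140.1]]
jar heading 83.83 mid jar off centreline -1.2
t 4.4167 eef [ 0.5106 -0.2737  0.0827] y-head 82.97 F [-2.9 -0.5  6.1] shift cm [-0.02  1.38 -0.03] spin -0.001
```

```bash
python3 -m jog '[[0,0.1,0,0],[0,0.3,0,0],[0,0.6,0,0],[0,1.0,0,0],[0,1.5,0,0],[0,2,0,0],[0,2.5,0,0],[0,3,0,0],[0,3.5,0,0],[0,4,0,0],[0,4.5,0,0],[0,5,0,0],[0,5.4,0,0],[0,5.7,0,0],[0,5.9,0,0],[0,6,0,0],[0,6,0,0],[0,6,0,0]]';python3 - <<'E'
from h import *
c=tray(); to([.5125,-.260,.083],83.0)
E
```

```text
t: 5.92
eef_pos: [0.5191, -0.2136, 0.0827]
tool_rot: [0.001, 0.061, 0.998, -0.0]
contact_force: [0.6, -2.8, 5.7]
gripper_width: 0.1
grasp_force: 98.5
jars [[491.1, -70.1], [537.2, -75.4], [583.9, -81.5]]
jar heading 82.99 mid jar off centreline 1.9
t 5.9667 eef [ 0.5191 -0.2136  0.0827] y-head 82.96 F [-0.9 -3.5  6.6] shift cm [ 0.09 -4.69 -0.03] spin -0.001
```

```bash
python3 -m jog '[[0,0.1,0,0],[0,0.3,0,0],[0,0.6,0,0],[0,1.0,0,0],[0,1.5,0,0],[0,2,0,0],[0,2.5,0,0],[0,3,0,0],[0,3.5,0,0],[0,4,0,0],[0,4.4,0,0],[0,4.7,0,0],[0,4.9,0,0],[0,5,0,0],[0,5,0,0],[0,5,0,0]]';python3 - <<'E'
from h import *
c=tray(); to([.5125,-.260,.083],83.0)
P=cloud(c); Z=P[...,2]; H,S,V=cv2.split(cv2.cvtColor(c['pixels'],cv2.COLOR_RGB2HSV))
g=(H>45)&(H<85)&(S>100)&(Z>.06)&(Z<.095)
q=P[g]*1000; d=np.array([.1217,.9926]); o=np.array([569.2,201.8]); s=(q[:,:2]-o)@d; t=(q[:,:2]-o)@np.array([-d[1],d[0]])
# wall-top points by lateral edges, and heights along s
w=q[:,2]>80
for a in np.arange(-400,-150,25):
    k=(s>a)&(s<a+25); kk=k&w
    if kk.sum()>4: print(int(a),'lat',np.round([t[kk].min(),t[kk].max(),(t[kk].min()+t[kk].max())/2],1),'wall z',np.round(np.median(q[kk,2]),1),'floor z',np.round(np.median(q[k&(q[:,2]<72),2]),1))
print('nose s',np.percentile(s,99.5)); c=cam('side'); save(c,'s2.png')
E
```

```text
t: 7.3
eef_pos: [0.5252, -0.164, 0.0827]
tool_rot: [0.001, 0.061, 0.998, -0.0]
contact_force: [-0.5, -3.0, 6.4]
gripper_width: 0.102
grasp_force: 98.6
jars [[496.7, -19.5], [543.2, -25.9], [589.5, -30.8]]
jar heading 83.02 mid jar off centreline 1.8
t 7.35 eef [ 0.5252 -0.164   0.0827] y-head 82.96 F [-1.3 -3.4  6.1] shift cm [ 0.08 -9.68 -0.03] spin -0.001
-375 lat [-75.4  72.2  -1.6] wall z 84.0 floor z 65.4
-350 lat [-75.3  72.3  -1.5] wall z 84.0 floor z 65.2
-325 lat [-76.5  72.2  -2.1] wall z 84.2 floor z 65.1
-300 lat [-76.1  72.3  -1.9] wall z 84.0 floor z 65.1
-275 lat [-76.3  72.   -2.1] wall z 84.5 floor z 65.1
-250 lat [-76.5  72.2  -2.2] wall z 84.5 floor z 64.9
-225 lat [-76.5  72.1  -2.2] wall z 84.6 floor z 65.3
-200 lat [-76.   72.2  -1.9] wall z 84.1 floor z 68.3
nose s 451.7617749519214
```

View pics/s2.png

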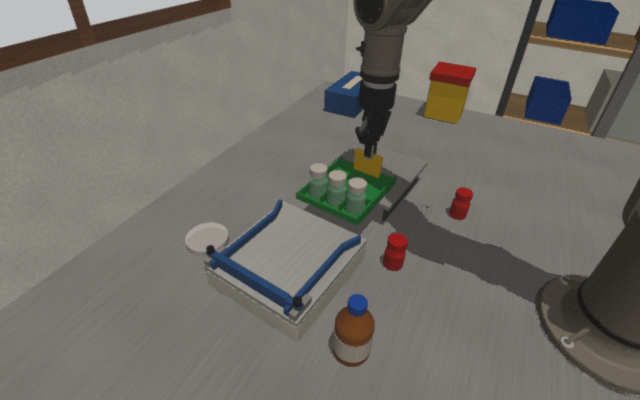

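The side view shows the tray level over the gap (floor z 65 mm along its length), with its nose at about (345,215), short of the plate. I'll measure the guides the same way, for a relative lateral correction.

```bash
python3 - <<'E'
from h import *
c=cam('top'); P=cloud(c); Z=P[...,2]*1000; H,S,V=cv2.split(cv2.cvtColor(c['pixels'],cv2.COLOR_RGB2HSV))
b=(H>95)&(H<125)&(S>100); b[:,:200]=0; b[:,340:]=0; b[:130]=0; b[260:]=0
d=np.array([.1217,.9926]); o=np.array([569.2,201.8]); n=np.array([-d[1],d[0]])
q=P[b]*1000; s=(q[:,:2]-o)@d; t=(q[:,:2]-o)@n
for a in range(-160,40,20):
    k=(s>a)&(s<a+20)&(q[:,2]>72)&(q[:,2]<80); L=t[k&(t>0)]; Rr=t[k&(t<0)]
    if len(L)>3 and len(Rr)>3: print(a,'inner',np.round([L.min(),Rr.max(),(L.min()+Rr.max())/2],1),'outer',np.round([L.max(),Rr.min(),(L.max()+Rr.min())/2],1))
k=(q[:,2]>83)&(abs(t)<60); print('bar s',np.percentile(s[k],[2,50,98]),'t span')
# plate edge in s, from aluminium depth
W=P*1000; s2=(W[...,:2]-o)@d; t2=(W[...,:2]-o)@n; m=(abs(Z-58)<3)&(abs(t2)<60)&(s2<20)&(s2>-260)&(S<60)
m[:,330:]=0
for tt in (-50,-30,30,50): print('plate edge s',tt,s2[m&(abs(t2-tt)<5)].min())
E
```

```text
-160 inner [ 90.6 -88.6   1. ] outer [ 98.4 -95.9   1.2]
-140 inner [ 82.4 -79.8   1.3] outer [ 93.6 -92.7   0.5]
-120 inner [ 79.3 -77.5   0.9] outer [ 86.8 -83.9   1.5]
-100 inner [ 79.4 -77.8   0.8] outer [ 85.9 -83.2   1.4]
-80 inner [ 79.2 -77.4   0.9] outer [ 86.  -83.9   1. ]
-60 inner [ 79.3 -77.7   0.8] outer [ 85.7 -83.4   1.2]
-40 inner [ 79.3 -77.8   0.7] outer [ 85.7 -83.7   1. ]
-20 inner [ 79.4 -77.5   0.9] outer [ 85.9 -83.8   1. ]
0 inner [ 79.2 -77.9   0.7] outer [ 85.9 -83.3   1.3]
20 inner [ 0.9 -1.1 -0.1] outer [ 85.9 -84.    0.9]
bar s [-17.58258184  39.77806728  46.08991371] t span
plate edge s -50 -173.39794821602413
plate edge s -30 -173.2769788740446
plate edge s 30 -173.39280803850275
plate edge s 50 -173.27178836121638
```

```bash
python3 -m jog '[[0.05,0.1,0,0],[0.1,0.3,0,0],[0.15,0.6,0,0],[0.2,1.0,0,0],[0.25,1.5,0,0],[0.25,2,0,0],[0.25,2.5,0,0],[0.25,3,0,0],[0.25,3.5,0,0],[0.25,4,0,0],[0.25,4.4,0,0],[0.25,4.7,0,0],[0.25,4.9,0,0],[0.25,5,0,0],[0.25,5,0,0],[0.25,5,0,0]]';python3 - <<'E'
cat='''
def look():
    c=tray(); to([.5125,-.260,.083],83.0)
    P=cloud(c)*1000; H,S,V=cv2.split(cv2.cvtColor(c['pixels'],cv2.COLOR_RGB2HSV)); Z=P[...,2]
    g=(H>45)&(H<85)&(S>100)&(Z>55)&(Z<95); g[:,:200]=0
    q=P[g]; d=np.array([.1217,.9926]); o=np.array([569.2,201.8]); s=(q[:,:2]-o)@d; t=(q[:,:2]-o)@np.array([-d[1],d[0]])
    e=bot.get_obs()['eef_pos'][:2]*1000-o; print('tool s,t',e@d,e@np.array([-d[1],d[0]]))
    w=q[:,2]>78
    for a in range(-400,50,40):
        k=(s>a)&(s<a+40); kk=k&w
        if kk.sum()>9: print(a,'lat',np.round([t[kk].min(),t[kk].max(),(t[kk].min()+t[kk].max())/2],1),'wall z',np.round(np.median(q[kk,2]),1),'floor z',np.round(np.median(q[k&(q[:,2]<72),2]),1))
    return c
'''
open('h.py','a').write(cat)
from h import *
look()
E
```

```text
t: 8.78
eef_pos: [0.5292, -0.1145, 0.0831]
tool_rot: [0.001, 0.062, 0.998, -0.0]
contact_force: [-0.1, -3.4, 8.7]
gripper_width: 0.099
grasp_force: 98.9
jars [[500.9, 29.4], [546.8, 24.1], [593.9, 18.0]]
jar heading 82.97 mid jar off centreline -0.7
t 8.8333 eef [ 0.5292 -0.1145  0.0831] y-head 82.94 F [-0.8 -4.2  9.3] shift cm [ -0.13 -14.65   0.02] spin -0.001
tool s,t -318.8099478800482 1.1674073598031853
-320 lat [-74.2  74.4   0.1] wall z 83.5 floor z 65.2
-280 lat [-74.3  74.3  -0. ] wall z 83.4 floor z 64.6
-240 lat [-74.6  74.3  -0.2] wall z 83.2 floor z 64.1
-200 lat [-74.3  74.3  -0. ] wall z 83.0 floor z 63.4
-160 lat [-73.6  74.    0.2] wall z 81.9 floor z 65.0
```

```bash
python3 -m jog '[[0.03,0.1,0,0],[0.06,0.3,0,0],[0.08,0.6,0,0],[0.08,1.0,0,0],[0.08,1.4,0,0],[0.08,1.8,0,0],[0.08,2.2,0,0],[0.08,2.6,0,0],[0.08,3,0,0],[0.08,3.4,0,0],[0.08,3.8,0,0],[0.08,4.2,0,0],[0.08,4.6,0,0],[0.08,5,0,0],[0.08,5.4,0,0],[0.08,5.7,0,0],[0.08,5.9,0,0],[0.08,6,0,0],[0.08,6,0,0]]';python3 - <<'E'
from h import *
look()
E
```

```text
t: 10.42
eef_pos: [0.5344, -0.0538, 0.082]
tool_rot: [-0.0, 0.061, 0.998, 0.0]
contact_force: [-0.5, 0.7, -2.4]
gripper_width: 0.098
grasp_force: 98.0
jars [[506.2, 89.8], [552.1, 84.2], [598.8, 78.6]]
jar heading 83.06 mid jar off centreline -2.8
t 10.4667 eef [ 0.5343 -0.0538  0.082 ] y-head 82.99 F [ 0.   0.8 -2.7] shift cm [ -0.35 -20.73  -0.12] spin -0.0
tool s,t -257.9917409426999 3.494390965322797
-240 lat [-72.5  76.7   2.1] wall z 82.9 floor z 63.9
-200 lat [-72.   76.7   2.4] wall z 82.2 floor z 63.8
-160 lat [-71.2  76.5   2.7] wall z 82.9 floor z 63.6
-120 lat [-72.9  76.7   1.9] wall z 82.0 floor z 64.9
-80 lat [-69.9  76.6   3.4] wall z 81.5 floor z 69.1
```

```bash
python3 -m jog '[[-0.03,0.1,0.02,0],[-0.06,0.3,0.04,0],[-0.1,0.6,0.06,0],[-0.13,1.0,0.08,0],[-0.13,1.5,0.08,0],[-0.13,2,0.08,0],[-0.13,2.5,0.08,0],[-0.13,3,0.08,0],[-0.13,3.5,0.08,0],[-0.13,4,0.08,0],[-0.13,4.5,0.08,0],[-0.13,5,0.08,0],[-0.13,5.5,0.08,0],[-0.13,5.8,0.08,0],[-0.13,6,0.08,0],[-0.13,6,0.08,0],[-0.13,6,0.08,0]]';python3 - <<'E'
from h import *
look()
E
```

```text
t: 11.88
eef_pos: [0.5432, 0.0058, 0.0813]
tool_rot: [-0.0, 0.061, 0.998, 0.0]
contact_force: [0.3, 1.5, -2.5]
gripper_width: 0.101
grasp_force: 98.1
jars [[514.6, 149.2], [561.0, 143.5], [607.3, 138.0]]
jar heading 83.11 mid jar off centreline -1.1
t 11.9333 eef [0.5432 0.0057 0.0813] y-head 82.99 F [ 0.2  1.5 -2.8] shift cm [ -0.2  -26.74  -0.2 ] spin -0.0
tool s,t -197.84006439731493 1.9644107671677808
-160 lat [-74.2  74.9   0.3] wall z 81.4 floor z 63.4
-120 lat [-74.9  75.    0.1] wall z 82.5 floor z 63.1
-80 lat [-74.8  75.    0.1] wall z 82.0 floor z 63.0
-40 lat [-74.7  75.1   0.2] wall z 81.4 floor z 66.1
```

```bash
python3 -m jog '[[0.02,0.1,0,0],[0.04,0.3,0,0],[0.04,0.6,0,0],[0.04,1.0,0,0],[0.04,1.4,0,0],[0.04,1.8,0,0],[0.04,2.2,0,0],[0.04,2.6,0,0],[0.04,3,0,0],[0.04,3.4,0,0],[0.04,3.7,0,0],[0.04,3.9,0,0],[0.04,4,0,0],[0.04,4,0,0],[0.04,4,0,0]]'; python3 -m jog '[[0,0.05,0,0],[0,0.1,0,0],[0,0.15,0,0],[0,0.2,0,0],[0,0.2,0,0]]'; python3 -m jog '[[0,0.05,0,0],[0,0.1,0,0],[0,0.15,0,0],[0,0.2,0,0],[0,0.2,0,0]]'
```

```text
t: 13.18
eef_pos: [0.5477, 0.0452, 0.0813]
tool_rot: [0.0, 0.061, 0.998, 0.0]
contact_force: [0.7, 0.1, -2.6]
gripper_width: 0.1
grasp_force: 98.2
t: 13.6
eef_pos: [0.5479, 0.0465, 0.0814]
tool_rot: [0.0, 0.061, 0.998, -0.0]
contact_force: [0.9, -1.6, -1.7]
gripper_width: 0.099
grasp_force: 98.3
t: 14.02
eef_pos: [0.5482, 0.0488, 0.0813]
tool_rot: [0.0, 0.061, 0.998, 0.0]
contact_force: [-0.7, -1.5, -1.6]
gripper_width: 0.096
grasp_force: 98.2
```

```bash
python3 -m jog '[[0,0.05,0,0],[0,0.1,0,0],[0,0.1,0,0]]'|grep -E 'eef|contact'; python3 -m jog '[[0,0.05,0,0],[0,0.1,0,0],[0,0.1,0,0]]'|grep -E 'eef|contact'
```

```text
eef_pos: [0.5483, 0.0498, 0.0813]
contact_force: [-0.2, -1.9, -1.0]
eef_pos: [0.5485, 0.0508, 0.0813]
contact_force: [-0.8, -1.9, -1.3]
```

```bash
python3 -m jog '[[0,0.05,0,0],[0,0.1,0,0],[0,0.1,0,0]]'|grep -E 'eef|contact'
```

```text
eef_pos: [0.5485, 0.0518, 0.0813]
contact_force: [0.1, -0.6, -2.1]
```

```bash
python3 -m jog '[[0,0.05,0,0],[0,0.1,0,0],[0,0.1,0,0]]'|grep -E 'eef|contact'
```

```text
eef_pos: [0.5487, 0.0528, 0.0814]
contact_force: [-0.2, -1.4, -1.9]
```

```bash
python3 -m jog '[[0,0.05,0,0],[0,0.1,0,0],[0,0.1,0,0]]'|grep -E 'eef|contact'; python3 -m jog '[[0,0.05,0,0],[0,0.1,0,0],[0,0.1,0,0]]'|grep -E 'eef|contact'
```

```text
eef_pos: [0.5488, 0.0538, 0.0814]
contact_force: [-0.7, -1.2, -1.8]
eef_pos: [0.5488, 0.0543, 0.0813]
contact_force: [-0.6, -3.0, -1.1]
```

```bash
python3 -m jog '[[0,0.05,0,0],[0,0.1,0,0],[0,0.1,0,0]]'|grep -E 'eef|contact'
```

```text
eef_pos: [0.5488, 0.0543, 0.0813]
contact_force: [-1.3, -5.0, 0.8]
```

```bash
python3 -m jog '[[0,0.05,0,0],[0,0.1,0,0],[0,0.1,0,0]]'|grep -E 'eef|contact'
```

```text
eef_pos: [0.5487, 0.0543, 0.0813]
contact_force: [-1.3, -7.8, -0.0]
```

Contact with the bar shows at y=0.0543. The force rises about 2.5 N per mm commanded while the tool stands still. I'll press to about 10 N, hold, ease off and release.

```bash
python3 -m jog '[[0,0.05,0,0],[0,0.1,0,0],[0,0.1,0,0],[0,0.1,0,0],[0,0.1,0,0],[0,0.1,0,0],[0,0.1,0,0],[0,0.1,0,0]]'|grep -E 'eef|contact'; python3 -m jog '[[0,-0.1,0,0],[0,-0.2,0,0],[0,-0.25,0,0],[0,-0.25,0,0]]'|grep -E 'eef|contact'; python3 -c "
from h import *
look()"
```

```text
eef_pos: [0.5487, 0.0543, 0.0813]
contact_force: [-1.4, -9.3, 1.3]
eef_pos: [0.5488, 0.0543, 0.0813]
contact_force: [-0.8, -6.1, -0.1]
jars [[520.3, 197.4], [566.8, 191.7], [613.5, 185.9]]
jar heading 83.0 mid jar off centreline -1.1
t 17.0667 eef [0.5488 0.0543 0.0813] y-head 82.93 F [-0.6 -5.8 -1.2] shift cm [ -0.27 -31.64  -0.14] spin -0.001
tool s,t -148.86038215487676 2.316060159066634
-80 lat [-72.5  75.3   1.4] wall z 81.7 floor z 62.9
-40 lat [-74.7  75.3   0.3] wall z 82.5 floor z 63.4
0 lat [-74.5  75.5   0.5] wall z 81.8 floor z 66.7
```

```bash
python3 -m jog '[[0,-0.05,0,0],[0,-0.1,0,0],[0,-0.1,0,0]]'|grep -E 'eef|contact'; python3 -m jog '[[0,0,0,0],[0,0,0,0],[0,0,0,0],[0,0,0,0],[0,0,0,0],[0,0,0,0],[0,0,0,0],[0,0,0,0]]' -1; python3 -c "
from h import *
look()"
```

```text
eef_pos: [0.5488, 0.0543, 0.0813]
contact_force: [-0.3, -3.9, -1.6]
t: 17.98
eef_pos: [0.5489, 0.0542, 0.0814]
tool_rot: [0.0, 0.061, 0.998, 0.0]
contact_force: [0.7, -0.1, -0.2]
gripper_width: 0.997
grasp_force: 0.0
jars [[520.4, 197.3], [566.6, 191.2], [613.5, 185.7]]
jar heading 82.92 mid jar off centreline -1.3
t 18.0333 eef [0.5489 0.0541 0.0814] y-head 82.96 F [-0.2  1.  -0.3] shift cm [ -0.24 -31.62  -0.17] spin -0.001
tool s,t -149.04200540699432 2.2146116791803934
-80 lat [-72.4  75.2   1.4] wall z 81.4 floor z 63.0
-40 lat [-74.5  75.3   0.4] wall z 82.2 floor z 63.3
0 lat [-74.6  75.5   0.5] wall z 82.0 floor z 66.6
```

Released cleanly. Now retreat straight up and then back over the gap, clear of everything.

```bash
python3 -m jog '[[0,0,-0.5,0],[0,0,-1.5,0],[0,0,-3,0],[0,0,-5,0],[0,0,-8,0],[0,0,-11,0],[0,-4,-13,0],[0,-8,-13,0],[0,-12,-13,0],[0,-14,-13,0],[0,-14,-13,0],[0,-14,-13,0]]'; python3 - <<'E'
from h import *
c=look(); cv2.imwrite('pics/end.png',cv2.resize(c['pixels'][100:300,180:500],None,fx=2.4,fy=2.4,interpolation=cv2.INTER_CUBIC)[:,:,::-1])
a=np.load('top.npy',allow_pickle=True).item()
df=np.abs(c['pixels'].astype(int)-a['pixels']).max(2)
for n,(u0,u1,v0,v1) in dict(dish=(240,285,90,133),bottle=(200,240,262,296),tweez=(355,425,270,290)).items(): print(n,(df[v0:v1,u0:u1]>50).mean().round(3))
E
```

```text
t: 19.03
eef_pos: [0.5316, -0.0863, 0.2123]
tool_rot: [0.001, 0.063, 0.998, 0.0]
contact_force: [0.6, 0.6, 0.7]
gripper_width: 1.004
grasp_force: 0.0
jars [[520.5, 197.2], [567.4, 190.9], [613.4, 185.6]]
jar heading 82.88 mid jar off centreline -0.5
t 19.0833 eef [ 0.5319 -0.0846  0.212 ] y-head 82.93 F [-0.3  1.1  0.3] shift cm [ -0.23 -17.66  12.89] spin -0.001
tool s,t -288.7862958185625 2.218105216967814
-160 lat [-72.5  75.2   1.4] wall z 81.6 floor z 63.0
-120 lat [-74.5  75.4   0.4] wall z 82.0 floor z 62.8
-80 lat [-74.7  75.3   0.3] wall z 81.9 floor z 62.8
-40 lat [-74.9  75.3   0.2] wall z 82.7 floor z 63.2
0 lat [-74.8  75.4   0.3] wall z 82.0 floor z 66.6
dish 0.0
bottle 0.0
tweez 0.166
```

View pics/end.png

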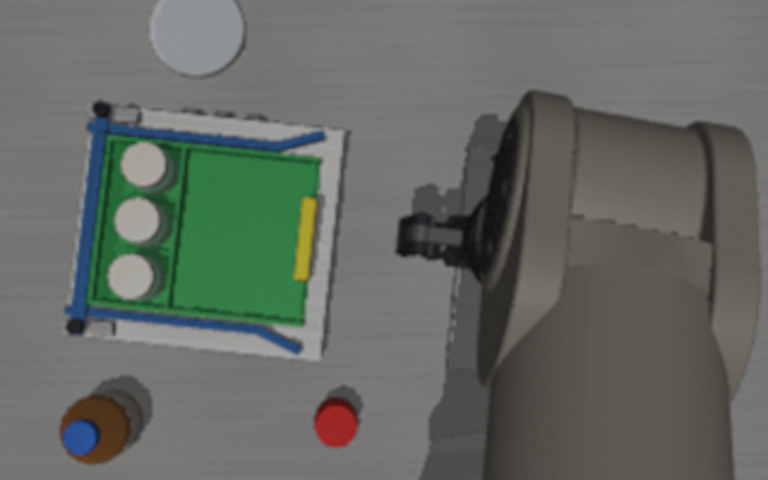

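The picture shows the tray's nose against the bar at (90,220), with the three jars standing at about (138,220). The dish and bottle are unmoved, and the tweezers are only hidden under the arm.

```bash
python3 -m jog '[[0,0,0,0],[0,0,0,0],[0,0,0,0],[0,0,0,0]]'; python3 -c "
from station import bot
print(bot.hand_in())"
```

```text
t: 19.42
eef_pos: [0.5318, -0.0839, 0.2113]
tool_rot: [-0.0, 0.061, 0.998, 0.0]
contact_force: [-0.6, 0.0, -0.4]
gripper_width: 1.001
grasp_force: 0.0
the job is handed in; nothing more can be done
None
```

The tray is between the guides and was pressed home on the stop bar at about 9 N, then released with all three jars standing; dish and bottle are unmoved, the tweezers were hidden by the arm in the last view so not re-checked, and the job was handed in at about 19 s with no verdict shown.

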